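# Check and re-arm the emergency stop on a 3D-printer bench

### The job

Do the start-of-shift check of the emergency stop on the printer bench with the fingertips only, gripping nothing: press its big three-lobed mushroom head straight in until it latches and stays in by itself with your fingers off it, then turn it clockwise, pushing lightly on the side of a lobe, until it springs back out. After that, re-arm the machine by pressing the projecting round button on the long control station fully in and letting it come back. Leave the station's flush button and rotary switch as they are, and do not shift, tip or pick up anything lying on the bench.

Things in the scene. Friction and masses are not known exactly. Their poses are not given: they have to be found in the camera images.
- stop_box: emergency-stop enclosure screwed to the bench, a square box 85 x 85 mm, 58 mm high, with small ears 5 mm high at its foot; origin at the centre of its underside, z up, x and y along its sides. The mushroom head stands over the middle of its lid on a 27 mm stem; the head's underside is 12 mm above the lid when out
- stop_top (a point): top centre of the mushroom head: a 44 mm dome, 22 mm thick, with three rounded lobes, one along this point's x axis (which turns with the head), the others at +-120 degrees. A lobe is a rib 18 mm wide reaching 32 mm from the axis, from 4 to 19 mm below this point; the recesses between reach in to 22 mm and are open below. Height over the bench: 92 mm out, 85 latched, 83 fully in
- stop_plunger (a joint): how far the mushroom head is pushed in (m): 0 out, 0.009 fully in against a stop. It resists with 7 N, rising to about 14 N some 4 mm in, then snaps in and latches; let go, it rests at 0.007. Turned to release it pops back out to 0 with 7 to 10 N, as soon as nothing stands over it
- stop_head (a joint): turn of the mushroom head (rad), growing clockwise seen from above: 0 at rest, end stop at 1.4; it does not turn the other way. A light spring (0.03 to 0.07 N m, some 1 to 3 N at a lobe) turns it back to 0. Latched in, it lets go at about 0.6 (35 degrees)
- station: control station screwed to the bench, a long box 170 x 75 mm, 52 mm high, with small ears at its foot; origin at the centre of its underside, x along its length. On top along x stand three round controls 52 mm apart: flush button at -x, rotary switch in the middle, projecting button at +x
- reset_top (a point): centre of the top of the station's projecting round button, the one to press: 27 mm across, standing 14 mm proud of its ring, 71 mm above the bench
- reset_button (a joint): how far the projecting button is pushed in (m): 0 out, 0.006 fully in (about 5 N); it springs back
- flush_button (a joint): how far the station's flush button is pushed in (m): 0 out; 27 mm across, 1 mm proud of its ring, 60 mm above the bench; leave alone
- selector_end (a point): pointer end of the bar handle of the rotary switch in the middle of the station, bar 30 mm long, top 76 mm above the bench, this point 15 mm from its axis; it may stand at any angle; leave alone
- gear: loose printed gear lying flat, 76 mm across, 24 mm high; origin under its centre
- nozzle_jar: loose small jar, 42 mm across, 50 mm high; origin under its centre
- driver: loose screwdriver lying on the bench, 170 mm long along its x
- cutters: loose side cutters lying on the bench, 140 mm long along their x
- scraper: loose scraper lying on the bench, 210 mm long along its x
- caliper: loose caliper lying on the bench, 235 mm long along its x
- spool: loose filament spool lying flat, 200 mm across, 65 mm high; origin under its centre
- spray_can: loose spray can standing, 53 mm across, 190 mm high; origin under its centre
Mind the look-alikes: they are no part of the job. What is shaped like the stop_box but pink is not meant.

How it is judged (in metres and radians):
On the way, in this order (a step that is already met when the one before it is completed fails the run):
1. the mushroom head is latched in: 5.5 mm or more in, not turned, with nothing touching it (value of joint stop_plunger above 0.0055 m and value of joint stop_head below 0.15 rad and contact force between each of the fingers, the arm and stop_box below 0.3 N), for 0.2 s.
2. the mushroom head has been turned and has sprung back out (within 1.5 mm) (value of joint stop_plunger below 0.0015 m), for 0.2 s.
3. the projecting button is pressed in by 4 mm or more while the stop is out (value of joint reset_button above 0.004 m and value of joint stop_plunger below 0.0015 m), for 0.05 s.
At the end, for the whole second after the job is handed in: The mushroom head is out (within 1.5 mm) and turned back to rest (within 0.12 rad), the projecting button has come back (within 1 mm), the flush button is out and the rotary switch stands where it was (pointer within 4 mm) (value of joint stop_plunger below 0.0015 m and value of joint stop_head below 0.12 rad and value of joint each of reset_button, flush_button below 0.001 m and distance of selector_end from where it was at the start of the episode below 0.004 m); the robot touches nothing.
It fails at once if the head is gripped or forced while it is being turned (more than 20 N on it from the fingers while it is latched in and turned) (value of joint stop_plunger above 0.004 m and value of joint stop_head above 0.15 rad and contact force between the fingers and stop_box above 20 N).
It fails at once if the flush button is pressed (more than 2 mm) (value of joint flush_button above 0.002 m).
It fails at once if the rotary switch is turned (pointer moved more than 4 mm) (distance of selector_end from where it was at the start of the episode above 0.004 m).
It fails at once if a thing lying on the bench is shifted, tipped or lifted (by more than 15 mm) (distance of any of gear, nozzle_jar, driver, cutters, scraper, caliper, spool, spray_can from where it was at the start of the episode above 0.015 m or angle between any of spray_can, nozzle_jar's own z axis and vertical above 0.3 rad).
It also fails if it takes over 58 s, if anything falls off the work surface, if the arm or the gripper's body presses on something with over 40 N, if the wrist force passes 120 N, or if a joint passes its speed limit or range.

### The arm

A 7-joint arm with a two-finger parallel gripper is mounted at the origin on the work surface. World frame = base frame: x ahead of the robot, y to its left, z up, the work surface at z = 0. Lengths are in m, angles in degrees, forces in N, time in s.
With the tool pointing down it reaches from about 0.4 to 0.925 m from the base axis. Payload 4.1 kg.
Tool frame: the origin (TCP) lies at the centre of the arm's flange, where the gripper is bolted on; the fingertips stand 173 mm ahead of it and the grasp point (between the pads) lies 155 mm ahead of it; z points along the fingers, y is the line along which they close (so a half turn about z gives the same grasp; the last joint's range is limited). The gripper opens to 85 mm and grips with 20 to 120 N. Pads are 22 mm wide; open, the fingers measure 114 mm over their backs; the gripper's body (76 mm by 85 mm) begins 54 mm behind the grasp point. The pads swing forward as they close: fully open they stand 13 mm farther back than shut.
Start: joints at [-71.792, 22.827, 2.584, 88.041, -1.071, 69.15, -2.905], TCP at [0.263, 0.594, 0.405] pointing down, gripper open.
Joint ranges: [-161.44, 161.44], [-28.35, 127.94], [-78.24, 83.42], [0, 140.83], [-78.03, 258.03], [13.02, 114.36], [-168.23, 168.23]. Speed limits (degrees/s): [147.25, 147.25, 180, 180, 180, 180, 180].

### API

Orientations are given as [roll, pitch, yaw] about the fixed x, y, z axes, in that order (R = Rz(yaw) Ry(pitch) Rx(roll)).
In Python, from plant import ctrl gives the robot as it stands.
- The arm moves only by the tool apply_moves, never from a script. Its argument "motion" is a list of rows, each a list of 3 entries, a list of its own where there are three numbers: the shift along the tool's x, y, z in m, then the turn about the tool's z in rad, then the finger opening in m, from 0 to 0.0854. In form: [[[dx, dy, dz], roll, fingers], ...]. A call has 1 to 20 rows; each row is the pose to reach, as a shift and turn from the pose commanded when the call began, along the tool's axes at that moment; what a row does not reach only later rows make up. A row lasts 1/8 s, in which the tool goes at most 62.5 mm and 10.7 degrees, less where a joint would pass 70% of its speed; a pose out of reach is approached as far as the arm can. A call with a gripper value outside its range is refused whole. The fingers move at their own pace and stop on an object; "newtons" is the grip in N (left out, the last holds). Time passes only in rows, so rows that repeat a pose let the fingers close. It gives the time, the measured TCP pose, the force, the opening and the grip force at its end, in the units of the state.
- ctrl.state(): the state, without advancing time (a new reading comes with each control period).
- ctrl.snapshot(name): name is "scene" or "top" or "wrist"; returns a dict with "frame" (400x640x3 uint8, red, green, blue), "K" (3x3 intrinsics, pixels), "cam_to_world" (4x4, takes a point from camera to world coordinates). Camera axes: x right, y up, looking along -z (the intrinsics and any distortion apply to the point x, -y, -z); pixel columns grow to the right and rows downward; lengths in m; the calibration is good to about 2 mm. A picture is of the moment at which its call begins. There is no depth.
- ctrl.finish_job(): hands the job in; it is judged then, once.
The state is a dict: "t": time; "qpos": joint angles; "joint_velocities": joint speeds; "tau": joint torques, N m; "tcp_pos": TCP position; "orientation": TCP orientation; "force": force on the tool from outside, world axes, zero at the start; "moment": the same for the moment, N m; "grip_width": finger opening in m; "grasp_force": force on a finger pad.
Only numpy, scipy, OpenCV 4.12 (cv2) and the standard library are available. Lean on these libraries where they do the work, as an engineer would, in place of code of your own. Each camera call takes 0.05 s, during which the arm holds its last target. There are 200 camera calls.

## Working session

There is one attempt and no reset: what is moved stays moved. The work goes in short steps, Python scripts to look and compute and a tool call to move; the robot and the scene stay as the last step left them, time stands still between calls to the robot, and variables do not carry over. Pictures are saved under pics/ and viewed, at most 10 in all, crops included, and the job is handed in when it is done.

Besides the shell and the picture viewer there is one more tool, called after "Request:" by a JSON object that holds its "op" and its "data". apply_moves: Moves the arm, as the interface text tells. Its arguments: {"type":"object","properties":{"motion":{"type":"array","items":{"type":"array"}},"newtons":{"type":"number"}},"required":["motion"]}

```bash
mkdir -p pics; ls; cat > h.py <<'E'
import numpy as np,cv2
from plant import ctrl
def snap(n,f):
    s=ctrl.snapshot(n); cv2.imwrite(f,s["frame"][:,:,::-1]); np.savez(f[:-4]+".npz",**s); return s
def ray(s,uv,z):
    K=np.array(s["K"]);T=np.array(s["cam_to_world"])
    d=T[:3,:3]@np.array([(uv[0]-K[0,2])/K[0,0],-(uv[1]-K[1,2])/K[1,1],-1.])
    o=T[:3,3]; return o+d*(z-o[2])/d[2]
E
python3 - <<'E'
from h import *
print(ctrl.state())
for n in ("scene","top"):
    s=snap(n,f"pics/{n}1.png"); print({k:v for k,v in s.items() if k!="frame"})
E
```

```text
pics
{'t': 0.0, 'qpos': array([-71.79000851,  22.87280442,   2.57910388,  88.11594791,
        -1.07146018,  69.14903651,  -2.90190122]), 'joint_velocities': array([ 0.04729471, -0.02598863,  0.06216052, -0.13356906,  0.01068941,
        0.06055829,  0.0522802 ]), 'tau': array([-3.86317279e-04, -4.75130367e+01,  1.36479389e+00, -2.54212940e+01,
        1.17260608e-02,  9.66345076e-03,  1.27394219e-05]), 'tcp_pos': array([0.26298522, 0.59409264, 0.40363896]), 'orientation': array([-1.79886587e+02,  7.40325994e-03,  1.56128163e+02]), 'force': array([-0.02653073,  0.58360257, -0.53142484]), 'moment': array([0.02104402, 0.01269825, 0.04505705]), 'grasp_force': 0.0, 'grip_width': 0.08530077852555368}
{'K': array([[417.94691239,   0.        , 316.04718662],
       [  0.        , 417.94691239, 198.13455959],
       [  0.        ,   0.        ,   1.        ]]), 'cam_to_world': array([[-0.43105607, -0.51636922,  0.73996857,  1.40047636],
       [ 0.90210415, -0.22846936,  0.36607356,  0.41286151],
       [-0.01996897,  0.82532695,  0.56430192,  0.72722974],
       [ 0.        ,  0.        ,  0.        ,  1.        ]])}
{'K': array([[449.19575674,   0.        , 326.47671008],
       [  0.        , 449.19575674, 212.47169233],
       [  0.        ,   0.        ,   1.        ]]), 'cam_to_world': array([[-0.02223185,  0.99124238, -0.1301702 ,  0.35315632],
       [-0.99967448, -0.02041071,  0.01530809,  0.0102459 ],
       [ 0.01251716,  0.13046815,  0.99137348,  1.45614531],
       [ 0.        ,  0.        ,  0.        ,  1.        ]])}
```

View pics/top1.png

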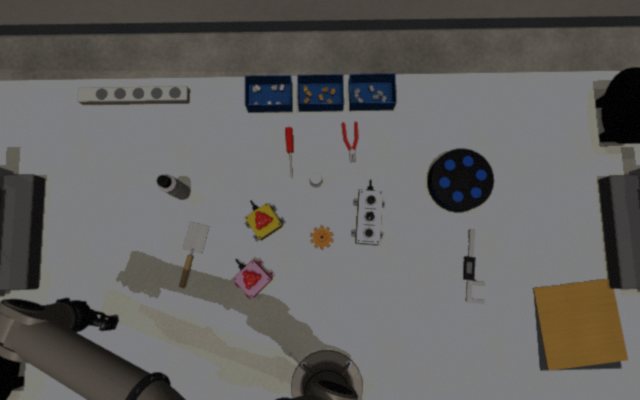

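View pics/scene1.png

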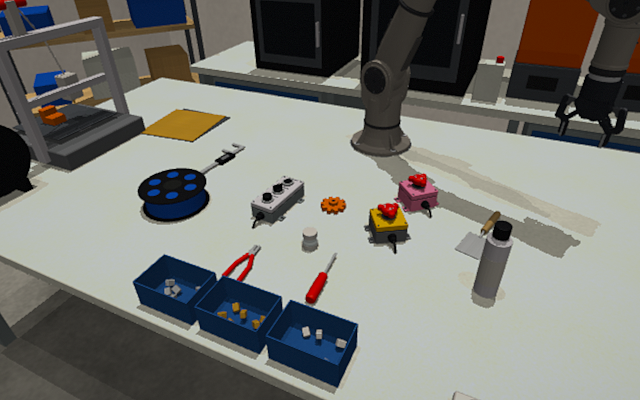

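The top view shows the yellow stop box at (264,221), the pink look-alike at (252,278) and the station at (369,215) with controls at rows 200, 216 and 233. The scene view has the same items, with the station at (278,198) and the yellow box at (388,220). Next I'll zoom in to tell the station's ends apart.

```bash
python3 - <<'E'
from h import *
t=dict(np.load("pics/top1.npz"));s=dict(np.load("pics/scene1.npz"))
f=lambda im,x,y,w,h:cv2.resize(im[y:y+h,x:x+w,::-1],(400,300),interpolation=cv2.INTER_CUBIC)
cv2.imwrite("pics/z1.png",np.vstack([np.hstack([f(t["frame"],235,195,60,45),f(t["frame"],335,178,80,60)*1]),np.hstack([f(s["frame"],360,195,60,45),f(s["frame"],240,170,80,60)])]))
hsv=cv2.cvtColor(t["frame"],cv2.COLOR_RGB2HSV)
m=((hsv[...,0]<6)|(hsv[...,0]>174))&(hsv[...,1]>170)&(hsv[...,2]>90)
m[:200]=0;m[242:]=0;m[:,:240]=0;m[:,295:]=0
v,u=np.nonzero(m);print(len(u),u.mean(),v.mean(),ray(t,(u.mean(),v.mean()),.08))
y=(abs(hsv[...,0].astype(int)-26)<6)&(hsv[...,1]>150)&(hsv[...,2]>80);y[:195]=0;y[245:]=0;y[:,:240]=0;y[:,295:]=0
y|=m;p=np.argwhere(y)[:,::-1].astype(np.float32);r=cv2.minAreaRect(p);print(r);b=[ray(t,q,.058)[:2] for q in cv2.boxPoints(r)];print(b,np.mean(b,0))
for q in [(371,199),(369,216),(368,233)]:print(ray(t,q,.065))
E
```

```text
146 261.82876712328766 219.45890410958904 [0.51625631 0.18846072 0.08      ]
((262.6922912597656, 220.53843688964844), (26.625608444213867, 27.180307388305664), 56.3099365234375)
[array([0.52776458, 0.24694679]), array([0.57405502, 0.17609596]), array([0.50306755, 0.13036656]), array([0.45741087, 0.20101988])] [0.51557451 0.1886073 ]
[ 0.57559778 -0.15197926  0.065     ]
[ 0.52196611 -0.14383111  0.065     ]
[ 0.46880621 -0.13887655  0.065     ]
```

View pics/z1.png

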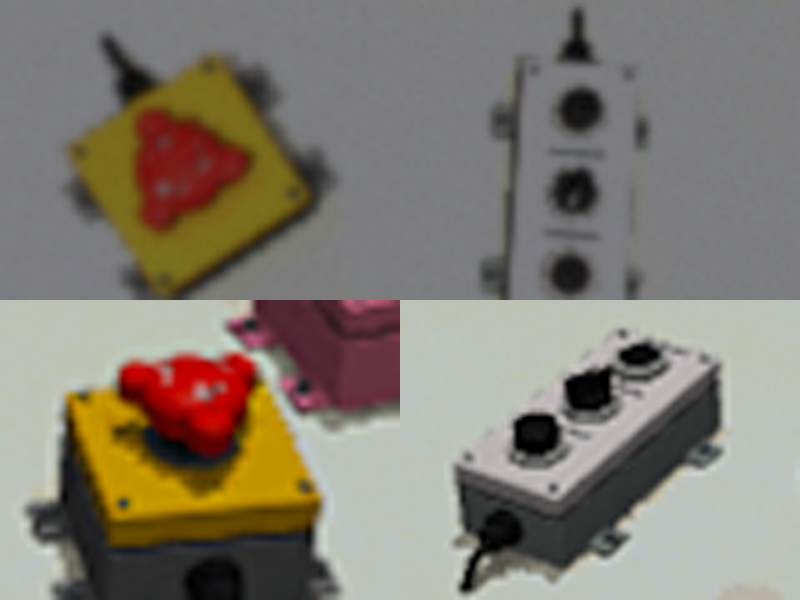

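The projecting button is at the cable end, top view (371,199), about (0.575,-0.152). The stop head is at about (0.516,0.188), with its lobes near world angles -90°, 30° and 150°. I'll hover nearby and look with the wrist camera.

Request:
{"op": "apply_moves", "data": {"motion": [[[-0.05, -0.034, 0], 0, 0], [[-0.1, -0.068, 0], 0, 0], [[-0.15, -0.102, 0], 0, 0], [[-0.2, -0.136, 0], 0, 0], [[-0.25, -0.17, 0], 0, 0], [[-0.3, -0.204, 0], 0, 0], [[-0.35, -0.238, 0], 0, 0], [[-0.396, -0.269, 0], 0, 0], [[-0.396, -0.269, 0], 0, 0], [[-0.396, -0.269, 0], 0, 0]], "newtons": 30}}

```text
t: 1.35
tcp_pos: [0.516, 0.1885, 0.4043]
orientation: [-180.0, -0.1, 156.1]
force: [-0.2, 0.7, 0.4]
grip_width: 0.0
grasp_force: 0.0
```

```bash
python3 - <<'E'
from h import *
s=snap("wrist","pics/w1.png");print(s["K"],s["cam_to_world"]);st=ctrl.state();print(st["t"],st["tcp_pos"],st["orientation"],st["force"],st["grip_width"],st["qpos"])
E
```

```text
[[291.98389494   0.         318.01500651]
 [  0.         291.98389494 199.91320366]
 [  0.           0.           1.        ]] [[ 4.04614497e-01 -8.71554482e-01 -2.76911346e-01  4.45507928e-01]
 [ 9.14487147e-01  3.85819172e-01  1.21888572e-01  2.20066870e-01]
 [ 6.05174561e-04 -3.02549750e-01  9.53133402e-01  3.74326276e-01]
 [ 0.00000000e+00  0.00000000e+00  0.00000000e+00  1.00000000e+00]]
1.4 [0.51569363 0.1893961  0.40432903] [ 1.79993613e+02 -7.04693002e-02  1.56234870e+02] [0.17667439 0.84509229 0.09850269] -6.281322588278592e-05 [-38.63003852  12.94535655  16.54419931 102.31225547  -4.08528105
  65.36082529  45.45910684]
```

View pics/w1.png

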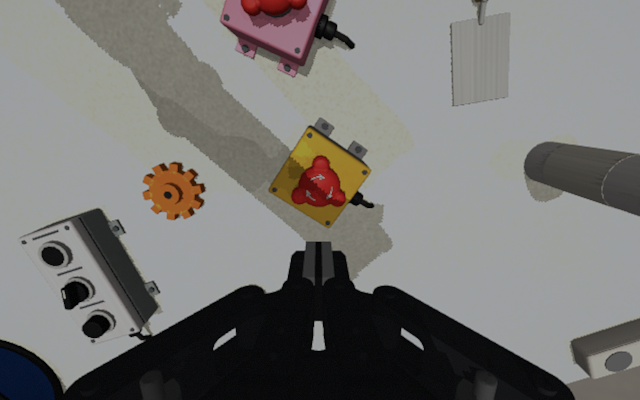

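The wrist view shows the yellow box at about (321,178) with lobe tips near (320,160), (300,201) and (342,199). The reset button is at (97,325), and the fingertips are at (318,245).

```bash
python3 - <<'E'
from h import *
s=dict(np.load("pics/w1.npz"));hsv=cv2.cvtColor(s["frame"],cv2.COLOR_RGB2HSV)
h=hsv[...,0].astype(int);w=np.zeros(h.shape,bool);w[115:235,255:385]=1
red=((h<8)|(h>172))&(hsv[...,1]>140)&(hsv[...,2]>60)&w
c=max(cv2.findContours(red.astype(np.uint8),0,1)[0],key=cv2.contourArea)[:,0]
P=np.array([ray(s,q,.080)[:2] for q in c])
a,R=cv2.minEnclosingCircle((P*1000).astype(np.float32));a=np.array(a)/1000;print("circle",a,R)
d=P-a;ang=np.degrees(np.arctan2(d[:,1],d[:,0]));r=np.hypot(*d.T)
ph=np.angle(np.sum(r**6*np.exp(3j*np.radians(ang))))/3;print("lobe phase",np.degrees(ph)+np.array([0,120,-120]))
ye=((abs(h-25)<7)&(hsv[...,1]>130)&w)|red
c=max(cv2.findContours(ye.astype(np.uint8),0,1)[0],key=cv2.contourArea)
Q=(np.array([ray(s,q,.058)[:2] for q in cv2.convexHull(c)[:,0]])*1000).astype(np.float32);print("lid",cv2.minAreaRect(Q))
for q in [(97,325),(76,290),(53,254)]:print(ray(s,q,.071))
E
```

```text
circle [0.51760883 0.18929808] 31.621929168701172
lobe phase [ 32.5900029 152.5900029 -87.4099971]
lid ((516.7153930664062, 190.58447265625), (85.18374633789062, 84.69123840332031), 32.368202209472656)
[ 0.57214928 -0.1404698   0.071     ]
[ 0.5197079  -0.13213642  0.071     ]
[ 0.46953869 -0.12574888  0.071     ]
```

Request:
{"op": "apply_moves", "data": {"motion": [[[0, 0.002, 0.05], 0, 0], [[0, 0.002, 0.1], 0, 0], [[0, 0.002, 0.13], 0, 0], [[0, 0.002, 0.137], 0, 0], [[0, 0.002, 0.14], 0, 0], [[0, 0.002, 0.143], 0, 0], [[0, 0.002, 0.145], 0, 0], [[0, 0.002, 0.147], 0, 0], [[0, 0.002, 0.148], 0, 0], [[0, 0.002, 0.149], 0, 0], [[0, 0.002, 0.149], 0, 0]]}}

```text
t: 2.78
tcp_pos: [0.517, 0.1909, 0.2583]
orientation: [179.9, -0.0, 156.2]
force: [-4.8, -0.4, 8.4]
grip_width: -0.0001
grasp_force: 4.6
```

Request:
{"op": "apply_moves", "data": {"motion": [[[0, 0, 0.002], 0, 0], [[0, 0, 0.004], 0, 0], [[0, 0, 0.005], 0, 0], [[0, 0, 0.005], 0, 0]]}}

```text
t: 3.28
tcp_pos: [0.5173, 0.1908, 0.256]
orientation: [179.8, -0.1, 156.1]
force: [-10.9, -2.0, 26.5]
grip_width: -0.0006
grasp_force: 13.6
```

Request:
{"op": "apply_moves", "data": {"motion": [[[0, 0, -0.02], 0, 0], [[0, 0, -0.07], 0, 0], [[0, 0, -0.095], 0, 0], [[0, 0, -0.095], 0, 0], [[0, 0, -0.095], 0, 0]]}}

```text
t: 3.9
tcp_pos: [0.5169, 0.19, 0.3457]
orientation: [180.0, 0.0, 156.1]
force: [-0.1, 0.3, -0.0]
grip_width: -0.0001
grasp_force: 0.0
```

```bash
python3 - <<'E'
from h import *
s=snap("wrist","pics/w2.png");st=ctrl.state();print(st["t"],st["tcp_pos"],st["orientation"],st["force"])
hsv=cv2.cvtColor(s["frame"],cv2.COLOR_RGB2HSV)
h=hsv[...,0].astype(int)
red=((h<8)|(h>172))&(hsv[...,1]>140)&(hsv[...,2]>60)&(np.arange(640)[None]>250)&(np.arange(640)[None]<390);red[:60]=0
c=max(cv2.findContours(red.astype(np.uint8),0,1)[0],key=cv2.contourArea)[:,0]
for z in(.073,.080):
    P=np.array([ray(s,q,z)[:2] for q in c]);a,R=cv2.minEnclosingCircle((P*1000).astype(np.float32));print(z,a,R)
    d=P*1000-a;print(np.degrees(np.angle(np.sum(np.hypot(*d.T)**6*np.exp(3j*np.arctan2(d[:,1],d[:,0])))))/3)
E
```

```text
3.95 [0.51671712 0.18997373 0.34500462] [-1.79956918e+02 -4.72541149e-02  1.56141358e+02] [ 0.21152265 -0.20807372 -0.25016883]
0.073 (517.3988037109375, 189.41543579101562) 32.25983810424805
32.25173502287031
0.08 (515.350830078125, 190.3428955078125) 31.329069137573242
32.251718922289875
```

View pics/w2.png

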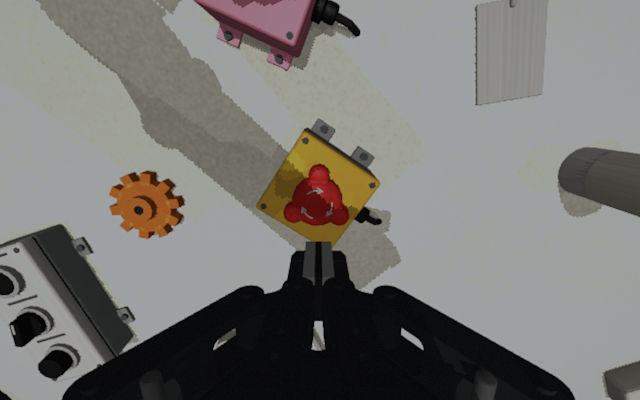

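The head is latched and unturned: arrows visible at (318,203), lobe phase still 32°. Next I'll lower the closed fingers into the recess at world angle -28°.

Request:
{"op": "apply_moves", "data": {"motion": [[[-0.037, -0.0024, 0], 0.065, 0], [[-0.037, -0.0024, 0.03], 0.065, 0], [[-0.037, -0.0024, 0.06], 0.065, 0], [[-0.037, -0.0024, 0.08], 0.065, 0], [[-0.037, -0.0024, 0.095], 0.065, 0], [[-0.037, -0.0024, 0.1035], 0.065, 0], [[-0.037, -0.0024, 0.1035], 0.065, 0]]}}

```text
t: 4.82
tcp_pos: [0.5499, 0.1728, 0.2417]
orientation: [-180.0, -0.0, 152.4]
force: [-0.2, 0.7, 0.2]
grip_width: 0.0
grasp_force: 0.0
```

```bash
python3 -c "
import numpy as np
for t in range(5,71,5):
  p=np.radians(180+t); print([[round(.037*np.cos(p)+.037,4),round(.037*np.sin(p),4),0],round(np.radians(t),3),0],end=', ')"
```

```text
[[np.float64(0.0001), np.float64(-0.0032), 0], np.float64(0.087), 0], [[np.float64(0.0006), np.float64(-0.0064), 0], np.float64(0.175), 0], [[np.float64(0.0013), np.float64(-0.0096), 0], np.float64(0.262), 0], [[np.float64(0.0022), np.float64(-0.0127), 0], np.float64(0.349), 0], [[np.float64(0.0035), np.float64(-0.0156), 0], np.float64(0.436), 0], [[np.float64(0.005), np.float64(-0.0185), 0], np.float64(0.524), 0], [[np.float64(0.0067), np.float64(-0.0212), 0], np.float64(0.611), 0], [[np.float64(0.0087), np.float64(-0.0238), 0], np.float64(0.698), 0], [[np.float64(0.0108), np.float64(-0.0262), 0], np.float64(0.785), 0], [[np.float64(0.0132), np.float64(-0.0283), 0], np.float64(0.873), 0], [[np.float64(0.0158), np.float64(-0.0303), 0], np.float64(0.96), 0], [[np.float64(0.0185), np.float64(-0.032), 0], np.float64(1.047), 0], [[np.float64(0.0214), np.float64(-0.0335), 0], np.float64(1.134), 0], [[np.float64(0.0243), np.float64(-0.0348), 0], np.float64(1.222), 0],
```

Request:
{"op": "apply_moves", "data": {"motion": [[[0.0001, -0.0032, 0], 0.087, 0], [[0.0006, -0.0064, 0], 0.175, 0], [[0.0013, -0.0096, 0], 0.262, 0], [[0.0022, -0.0127, 0], 0.349, 0], [[0.0035, -0.0156, 0], 0.436, 0], [[0.005, -0.0185, 0], 0.524, 0], [[0.0067, -0.0212, 0], 0.611, 0], [[0.0087, -0.0238, 0], 0.698, 0], [[0.0108, -0.0262, 0], 0.785, 0], [[0.0108, -0.0262, 0], 0.785, 0]]}}

```text
t: 6.08
tcp_pos: [0.5291, 0.1547, 0.2433]
orientation: [179.8, 0.0, 107.5]
force: [0.9, -0.3, 0.5]
grip_width: -0.0002
grasp_force: 0.7
```

```bash
python3 - <<'E'
from h import *
s=snap("wrist","pics/w3.png");st=ctrl.state();print(st["t"],st["tcp_pos"],st["orientation"],st["force"])
E
```

```text
6.125 [0.52907162 0.15467792 0.24320653] [1.79836897e+02 3.85700364e-03 1.07509919e+02] [ 2.24890012 -0.38372388  0.22460601]
```

View pics/w3.png

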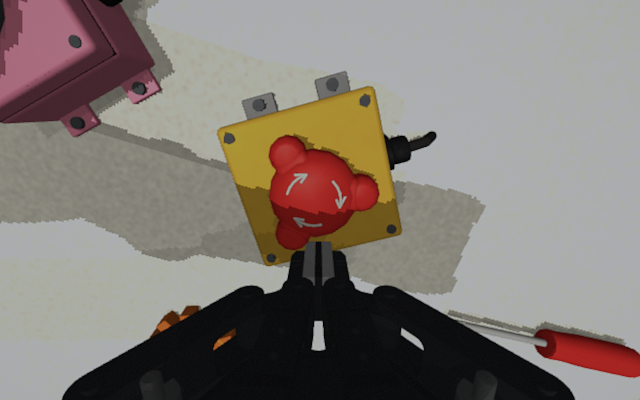

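The finger is against the lobe at (290,235), and the head is partly turned under a force of about 2 N. I'll continue the arc.

Request:
{"op": "apply_moves", "data": {"motion": [[[0.0001, -0.0032, 0], 0.087, 0], [[0.0006, -0.0064, 0], 0.175, 0], [[0.0013, -0.0096, 0], 0.262, 0], [[0.0022, -0.0127, 0], 0.349, 0], [[0.0022, -0.0127, 0], 0.349, 0]]}}

```text
t: 6.75
tcp_pos: [0.5163, 0.1524, 0.243]
orientation: [179.9, -0.0, 87.5]
force: [1.7, -1.7, 2.6]
grip_width: 0.0
grasp_force: 1.4
```

```bash
python3 - <<'E'
from h import *
s=snap("wrist","pics/w4.png");st=ctrl.state();print(st["t"],st["tcp_pos"],st["orientation"],st["force"])
E
```

```text
6.8 [0.51625996 0.1524403  0.24291489] [ 1.79885202e+02 -2.00642863e-03  8.75333434e+01] [ 2.0737531  -1.71875375  2.11665306]
```

View pics/w4.png

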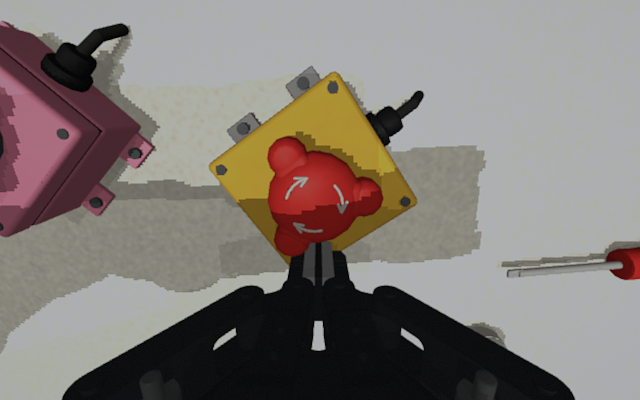

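```bash
python3 - <<'E'
from h import *
for n in("w3","w4"):
    s=dict(np.load(f"pics/{n}.npz"));hsv=cv2.cvtColor(s["frame"],cv2.COLOR_RGB2HSV);h=hsv[...,0].astype(int)
    red=((h<8)|(h>172))&(hsv[...,1]>140)&(hsv[...,2]>40);red[:,:255]=0;red[:,390:]=0;red[270:]=0
    c=max(cv2.findContours(red.astype(np.uint8),0,1)[0],key=cv2.contourArea)[:,0]
    for z in(.073,.080):
        P=np.array([ray(s,q,z)[:2] for q in c])*1000;a,R=cv2.minEnclosingCircle(P.astype(np.float32))
        d=P-np.array(a);print(n,z,a,R,np.degrees(np.angle(np.sum(np.hypot(*d.T)**8*np.exp(3j*np.arctan2(d[:,1],d[:,0])))))/3)
E
```

```text
w3 0.073 (517.1130981445312, 188.02737426757812) 32.63648223876953 19.143907027416038
w3 0.08 (516.5755615234375, 190.06524658203125) 31.007583618164062 19.14390721424917
w4 0.073 (516.524658203125, 185.89077758789062) 34.38591766357422 -0.9877435668200528
w4 0.08 (516.7105102539062, 188.10130310058594) 32.666133880615234 -0.9877528985776105
```

The head is turned about 33° and may just be popping. I'll go 15° further.

Request:
{"op": "apply_moves", "data": {"motion": [[[0.0001, -0.0032, 0], 0.087, 0], [[0.0006, -0.0064, 0], 0.175, 0], [[0.0013, -0.0096, 0], 0.262, 0], [[0.0013, -0.0096, 0], 0.262, 0]]}}

```text
t: 7.3
tcp_pos: [0.5063, 0.1542, 0.2425]
orientation: [180.0, 0.0, 72.5]
force: [0.9, -3.5, 2.6]
grip_width: 0.0
grasp_force: 1.7
```

Request:
{"op": "apply_moves", "data": {"motion": [[[-0.002, 0.004, 0], -0.1, 0], [[-0.007, 0.012, 0], -0.26, 0], [[-0.02, 0.02, 0], -0.35, 0], [[-0.045, 0.025, -0.02], -0.35, 0], [[-0.045, 0.025, -0.07], -0.35, 0], [[-0.045, 0.025, -0.1], -0.35, 0], [[-0.045, 0.025, -0.1], -0.35, 0]]}}

```text
t: 8.18
tcp_pos: [0.5168, 0.1048, 0.3441]
orientation: [179.8, -0.2, 92.6]
force: [0.4, -0.3, -0.2]
grip_width: 0.0001
grasp_force: 0.0
```

```bash
python3 - <<'E'
from h import *
s=snap("wrist","pics/w5.png");st=ctrl.state();print(st["t"],st["tcp_pos"],st["orientation"],st["force"])
hsv=cv2.cvtColor(s["frame"],cv2.COLOR_RGB2HSV);h=hsv[...,0].astype(int)
red=((h<8)|(h>172))&(hsv[...,1]>140)&(hsv[...,2]>40)
red=red.astype(np.uint8)
for c in cv2.findContours(red,0,1)[0]:
    if cv2.contourArea(c)<700: continue
    c=c[:,0];print(c.mean(0))
    for z in(.073,.080):
        P=np.array([ray(s,q,z)[:2] for q in c])*1000;a,R=cv2.minEnclosingCircle(P.astype(np.float32))
        d=P-np.array(a);print(z,a,R,np.degrees(np.angle(np.sum(np.hypot(*d.T)**8*np.exp(3j*np.arctan2(d[:,1],d[:,0])))))/3)
E
```

```text
8.225 [0.51601948 0.10481356 0.34252949] [ 1.79994010e+02 -1.01036625e-01  9.26232486e+01] [-0.30953377 -0.92382139 -1.01747578]
[530.76791809 341.72696246]
0.073 (741.4407958984375, -41.54158401489258) 43.568946838378906 36.00714649267088
0.08 (734.8388061523438, -35.04113006591797) 42.30522918701172 36.00747946113328
[569.18604651 194.21395349]
0.073 (737.185791015625, 122.9002914428711) 40.9520149230957 -39.77506771365542
0.08 (730.70703125, 124.63151550292969) 39.764286041259766 -39.77318981330204
[321.45495495  97.1036036 ]
0.073 (517.45458984375, 189.8180389404297) 32.68635177612305 32.17800126264051
0.08 (517.3486938476562, 189.60842895507812) 31.738380432128906 32.17799958698131
[71.73282443 33.80534351]
0.073 (330.51263427734375, 226.45285034179688) 34.64126968383789 42.13190532954541
0.08 (335.82855224609375, 225.18075561523438) 33.6366081237793 42.13187422169634
```

View pics/w5.png

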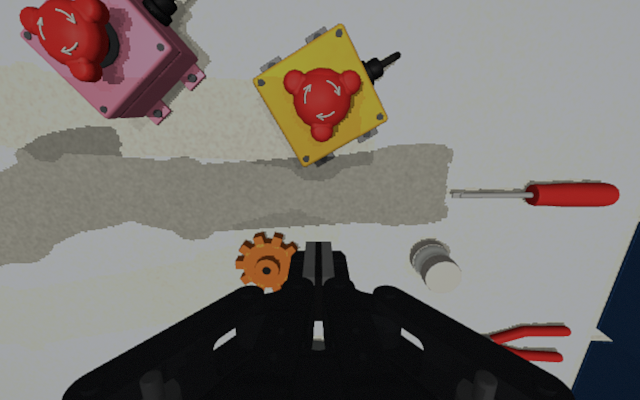

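The head stands back at rest (322,95) with phase 32.2°. The gear, jar, driver and cutters are clear. I'll move over the station and check with the scene camera that the head is out.

Request:
{"op": "apply_moves", "data": {"motion": [[[-0.055, 0.006, 0], 0, 0], [[-0.11, 0.012, 0], 0, 0], [[-0.165, 0.02, 0], 0, 0], [[-0.22, 0.026, 0], 0, 0], [[-0.275, 0.032, 0], 0, 0], [[-0.327, 0.038, 0], 0, 0], [[-0.327, 0.038, 0], 0, 0], [[-0.327, 0.038, 0], 0, 0]]}}

```text
t: 9.22
tcp_pos: [0.568, -0.2199, 0.3403]
orientation: [-179.8, -0.1, 92.5]
force: [0.3, 1.2, -0.4]
grip_width: 0.0001
grasp_force: 0.0
```

```bash
python3 - <<'E'
from h import *
s=snap("wrist","pics/w6.png");b=snap("scene","pics/scene2.png");st=ctrl.state();print(st["t"],st["tcp_pos"],st["orientation"])
for f in (dict(np.load("pics/scene1.npz"))["frame"],b["frame"]):
    hsv=cv2.cvtColor(f[195:222,372:404],cv2.COLOR_RGB2HSV);h=hsv[...,0].astype(int)
    m=((h<8)|(h>172))&(hsv[...,1]>140);v,u=np.nonzero(m);print(len(u),u.mean(),v.mean(),v.min(),v.max())
g=cv2.cvtColor(s["frame"],cv2.COLOR_RGB2GRAY)
n,l,S,C=cv2.connectedComponentsWithStats((g<55).astype(np.uint8))
for i in range(1,n):
    if 150<S[i,4]<6000: print(S[i],C[i],ray(s,C[i],.071))
E
```

```text
9.325 [ 0.56848745 -0.21872095  0.34094992] [-1.79895680e+02 -1.31496353e-01  9.26523586e+01]
203 16.428571428571427 14.497536945812808 8 23
204 16.44607843137255 14.53921568627451 8 23
[528  48  99  20 172] [584.02906977  53.5872093 ] [ 0.7595829 -0.0950832  0.071    ]
[514  82  99  17 219] [554.68949772  92.65753425] [ 0.74571911 -0.12292094  0.071     ]
[189  84  32  34 839] [204.92967819 100.85816448] [ 0.47634514 -0.14080019  0.071     ]
[ 247   93   40   36 1035] [267.8647343  110.30241546] [ 0.52518735 -0.14566415  0.071     ]
[315 103  34  35 906] [331.50220751 120.2781457 ] [ 0.57547308 -0.15099492  0.071     ]
[367 112  38  25 448] [381.27678571 125.68303571] [ 0.6152642  -0.15338598  0.071     ]
[ 604  119   36  111 2000] [627.613  187.5785] [ 0.82889948 -0.1947853   0.071     ]
```

View pics/w6.png

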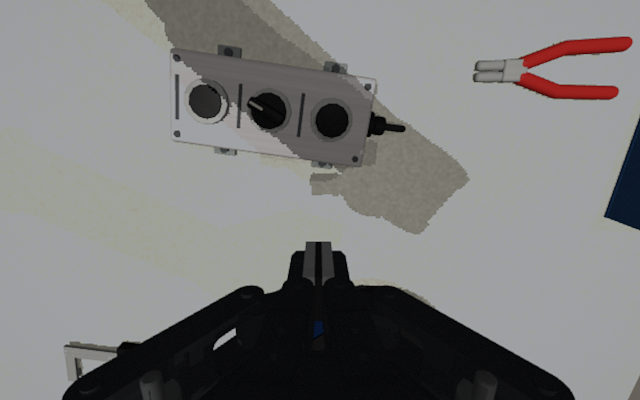

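Station in view: reset button at (331,120), giving (0.5755,-0.151); the selector is at (268,110). The scene camera shows the head exactly as at the start, so it is out. Now I'll press reset.

Request:
{"op": "apply_moves", "data": {"motion": [[[0.045, 0.007, 0], 0, 0], [[0.068, 0.01, 0.02], 0, 0], [[0.068, 0.01, 0.06], 0, 0], [[0.068, 0.01, 0.085], 0, 0], [[0.068, 0.01, 0.095], 0, 0], [[0.068, 0.01, 0.1], 0, 0], [[0.068, 0.01, 0.103], 0, 0], [[0.068, 0.01, 0.105], 0, 0], [[0.068, 0.01, 0.106], 0, 0], [[0.068, 0.01, 0.106], 0, 0]]}}

```text
t: 10.58
tcp_pos: [0.5757, -0.1522, 0.2384]
orientation: [179.9, -0.1, 92.5]
force: [-5.3, 4.2, 13.7]
grip_width: -0.0001
grasp_force: 6.7
```

Request:
{"op": "apply_moves", "data": {"motion": [[[0, 0, -0.02], 0, 0], [[0, 0, -0.07], 0, 0], [[0, 0, -0.12], 0, 0], [[0, 0, -0.12], 0, 0], [[0, 0, -0.12], 0, 0]]}}

```text
t: 11.2
tcp_pos: [0.5752, -0.1528, 0.3565]
orientation: [179.9, 0.0, 92.4]
force: [-0.1, -0.8, -0.0]
grip_width: -0.0001
grasp_force: 0.0
```

```bash
python3 - <<'E'
from h import *
st=ctrl.state();print(st["t"],st["tcp_pos"],st["force"]);print(ctrl.finish_job())
E
```

```text
11.2 [ 0.5751874  -0.15281855  0.35653655] [-0.08545063 -0.77779431 -0.03857187]
the job is handed in; nothing more can be done
None
```

I pressed and latched the e-stop, turned it clockwise until it sprang back out, then pressed the reset button fully in and backed off; the job is handed in at about 11 s, but no verdict came back, and I did not check by camera that the reset button came back out.

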